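Line up the pot tiles on the plant board

TASK

Nudge the three loose terracotta tiles on the plant board into one straight row: every tile flat and flush against the wooden lip along the far side, the row starting snug against the end block at its left end, and each tile touching the next with no gap, in any order. Push gently: the tiles chip, and the end block only sits on its track by friction and must stay where it is, and the bowl, the jar and the brush must not be disturbed.

Things in the scene. Friction and masses are not known exactly. Their poses are not given: they have to be found in the camera images.
- board: cream-painted board fixed on the table, 315 mm (x) by 630 mm (y), 10 mm thick, with a wooden lip along its whole far (+x) edge, 15 mm wide and rising 20 mm above the board's top. The board's top reaches from x = -250 to +50 mm (lip's inner face) and y = -350 to +280 mm; origin at table height
- lip (a point): point on the lip's inner face at the height of the board's top, mid length (board frame x = 50, y = -35, z = 10 mm); axes as the board's: x points away from the tiles into the lip, y along the lip towards the end block
- stop (a joint): slide of the wooden end block along the lip, m; grows as the block moves to +y (left), 0 to 0.09. Friction alone holds it (it gives way at about 15 N)
- stop_face (a point): middle of the foot of the end block's face that looks along the row (to -y); axes as the board's. The face is flat, 96 mm long (x, up to the lip) and 24 mm high; the block is 18 mm thick. In the board's frame it lies at x = 1 mm, y = 150 mm + joint value, z = 10 mm
- tile_a: square terracotta tile with a faint round pot mark on top, hand-made: no two alike, each with its own width between 90 and 102 mm (both sides of one tile are equal), 14 mm thick, about 0.2 kg, too wide for the gripper to span; origin at the centre of its underside, x and y along its sides, z up
- tile_b: square terracotta tile with a faint round pot mark on top, hand-made: no two alike, each with its own width between 90 and 102 mm (both sides of one tile are equal), 14 mm thick, about 0.2 kg, too wide for the gripper to span; origin at the centre of its underside, x and y along its sides, z up
- tile_c: square terracotta tile with a faint round pot mark on top, hand-made: no two alike, each with its own width between 90 and 102 mm (both sides of one tile are equal), 14 mm thick, about 0.2 kg, too wide for the gripper to span; origin at the centre of its underside, x and y along its sides, z up
- bowl: low green-glazed open bowl, 150 mm across, 62 mm high, standing beyond the lip; origin at the centre of its underside
- jar: small brown-glazed open pot, 96 mm across, 75 mm high, standing to the left of the board; origin at the centre of its underside
- brush: hand brush lying on the table to the right of the board, along its own x, 190 mm long, 42 mm wide, 20 mm high; its bristle end lies 100 mm from its origin towards +x
Things that resemble listed ones, but are neither listed nor needed, are in the scene too. Leave any black or turquoise look-alike of the tile_c alone. What is shaped like the tile_a but white is not meant.

How it is judged:
At the end, for the whole second after the job is handed in: All three tiles lie flat on the board, at rest, each within 2 mm of the lip and square to it within 2 degrees, one of them within 2 mm of the end block, neighbours no more than 2 mm apart, in any order; the end block has not been shifted by 4 mm (x of tile_a in the frame of lip above -0.047 m and z of each of tile_a, tile_b, tile_c in the frame of lip below 0.004 m and angle between each of tile_a, tile_b, tile_c's own z axis and vertical below 0.04 rad and (angle between the x axis of tile_a and the x axis of board, either way round below 0.035 rad or angle between the x axis of tile_a and the y axis of board, either way round below 0.035 rad) and linear speed of each of tile_a, tile_b, tile_c below 0.005 m/s and y of each of tile_a, tile_b, tile_c in the frame of stop_face below 0 m and x of tile_b in the frame of lip above -0.05 m and (angle between the x axis of tile_b and the x axis of board, either way round below 0.035 rad or angle between the x axis of tile_b and the y axis of board, either way round below 0.035 rad) and x of tile_c in the frame of lip above -0.053 m and (angle between the x axis of tile_c and the x axis of board, either way round below 0.035 rad or angle between the x axis of tile_c and the y axis of board, either way round below 0.035 rad) and (y of tile_a in the frame of stop_face above -0.047 m or y of tile_b in the frame of stop_face above -0.05 m or y of tile_c in the frame of stop_face above -0.053 m) and ((horizontal distance between tile_a and tile_b below 0.095 m and horizontal distance between tile_a and tile_c below 0.098 m) or (horizontal distance between tile_b and tile_a below 0.095 m and horizontal distance between tile_b and tile_c below 0.101 m) or (horizontal distance between tile_c and tile_a below 0.098 m and horizontal distance between tile_c and tile_b below 0.101 m)) and distance of stop_face from where it was at the start of the episode below 0.004 m); the robot touches nothing.
It fails at once if the end block is shoved 4 mm or more from where it stood (distance of stop_face from where it was at the start of the episode above 0.004 m).
It fails at once if a tile is pushed hard, with over 40 N (contact force between the fingers and tile_a above 40 N or contact force between the fingers and tile_b above 40 N or contact force between the fingers and tile_c above 40 N).
It fails at once if the bowl, jar or brush is moved by more than 15 mm (distance of any of bowl, jar, brush from where it was at the start of the episode above 0.015 m).
It also fails if it takes over 69 s, if anything falls off the work surface, if the arm or the gripper's body presses on something with over 40 N, if the wrist force passes 120 N, or if a joint passes its speed limit or range.

ROBOT

A 6-joint arm with a two-finger parallel gripper is mounted at the origin on the work surface. World frame = base frame: x ahead of the robot, y to its left, z up, the work surface at z = 0. Lengths are in m, angles in rad, forces in N, time in s.
With the tool pointing down it reaches from about 0.35 to 0.975 m from the base axis. Payload 4.9 kg.
Tool frame: the origin (TCP) lies at the very end of the fingers, on their centre line; the grasp point (between the pads) lies 19 mm behind it; z points along the fingers, y is the line along which they close (so a half turn about z gives the same grasp; the last joint's range is limited). The gripper opens to 85 mm and grips with 20 to 120 N. Pads are 22 mm wide; open, the fingers measure 114 mm over their backs; the gripper's body (76 mm by 85 mm) begins 54 mm behind the grasp point. The pads swing forward as they close: fully open they stand 13 mm farther back than shut.
Start: joints at [1.067, 0.053, 1.613, -0, 1.476, -0.119], TCP at [0.235, 0.579, 0.231] pointing down, gripper open.
Joint ranges: [-3.01, 3.01], [-1.01, 2.22], [0.06, 2.58], [-1.02, 4.17], [0.09, 2.62], [-3.14, 3.14]. Speed limits (rad/s): [2.57, 2.57, 3.14, 3.14, 3.14, 3.14].

INTERFACE

Orientations are given as a unit quaternion [w, x, y, z].
In Python, from plant import manip gives the robot as it stands.
- The arm moves only by the shell command python3 -m pendant 'ROWS'. ROWS is JSON, a list of rows, each a list of 3 entries, a list of its own where there are three numbers: the opening, from 0 (shut) to 1 (fully open), then the shift along the tool's x, y, z in units of 12 cm (1.0 is 12 cm), then the turn about the tool's z in units of pi rad (1.0 is pi rad). In form: [[gripper, [dx, dy, dz], roll], ...]. A call has 1 to 10 rows; each row is the pose to reach, as a shift and turn from the pose commanded when the call began, along the tool's axes at that moment, turning the shorter way round; what a row does not reach only later rows make up. A row lasts 1/10 s, in which the tool goes at most 50 mm and 8.59 degrees, less where a joint would pass 70% of its speed; a pose out of reach is approached as far as the arm can. A call with a number of a shift or a turn outside -1 to 1 is refused whole. A call with a gripper value outside its range is refused whole. The fingers move at their own pace and stop on an object; the grip force is fixed at half the most. Time passes only in rows, so rows that repeat a pose let the fingers close. It gives the time, the measured TCP pose, the force, the opening and the grip force at its end, in the units of the state.
- manip.state(): the state, without advancing time (a new reading comes with each control period).
- manip.grab_frame(name): name is "scene" or "top" or "wrist"; returns a dict with "img" (384x512x3 uint8, red, green, blue), "fx", "fy", "cx", "cy" (pixels), "eye" and "rotation" of the camera in the world; the wrist camera has in their place "tool_from_camera" (4x4, takes a point from camera to tool coordinates, whose origin is the TCP and whose axes are the flange's). Camera axes: x right, y down, z forward; pixel columns grow to the right and rows downward; lengths in m; the calibration is good to about 2 mm. A picture is of the moment at which its call begins: read the wrist's pose just before it. There is no depth.
- manip.job_done(): hands the job in; it is judged then, once.
The state is a dict: "time": time; "joint_pos": joint angles; "joint_vel": joint speeds; "joint_efforts": joint torques, N m; "tool_pos": TCP position; "tool_rot": TCP orientation; "contact_force": force on the tool from outside, world axes, zero at the start; "ft_torque": the same for the moment, N m; "gripper_width": opening from 0.0 (shut) to 1.0 (fully open); "grasp_force": force on a finger pad.
Only numpy, scipy, OpenCV 4.12 (cv2) and the standard library are available. Lean on these libraries where they do the work, as an engineer would, in place of code of your own. Each camera call takes 0.05 s, during which the arm holds its last target. There are 200 camera calls.

## Working session

There is one attempt and no reset: what is moved stays moved. The work goes in short steps, Python scripts to look and compute and a shell command to move; the robot and the scene stay as the last step left them, time stands still between calls to the robot, and variables do not carry over. Pictures are saved under pics/ and viewed, at most 10 in all, crops included, and the job is handed in when it is done.

```bash
mkdir -p pics; ls; python3 - <<'E'
from plant import manip
import cv2,numpy as np,json
s=manip.state(); print({k:np.round(v,3).tolist() for k,v in s.items()})
for n in("scene","top"):
    f=manip.grab_frame(n); cv2.imwrite(f"pics/{n}0.png",f["img"][:,:,::-1])
    print(n,f["fx"],f["fy"],f["cx"],f["cy"],np.round(f["eye"],3),np.round(f["rotation"],3).tolist())
E
```

```text
pics
{'time': 0.0, 'joint_pos': [1.067, 0.053, 1.614, 0.0, 1.476, -0.119], 'joint_vel': [-0.001, -0.001, 0.001, 0.0, 0.0, -0.001], 'joint_efforts': [0.0, -39.369, -37.017, -0.0, 0.007, 0.0], 'tool_pos': [0.234, 0.579, 0.23], 'tool_rot': [-0.0, 0.191, 0.982, -0.001], 'contact_force': [1.226, 0.517, -0.822], 'ft_torque': [0.031, 0.009, 0.025], 'grasp_force': 0.0, 'gripper_width': 0.995}
scene 378.8932576547352 378.8932576547352 255.2791571141282 190.12542379643617 [ 1.122 -0.428  0.759] [-0.345, 0.82, 0.423, -0.173]
top 402.0215543110007 402.0215543110007 251.16554501557528 192.1100832248003 [ 0.262 -0.016  1.431] [0.067, -0.695, 0.713, -0.064]
```

View pics/top0.png

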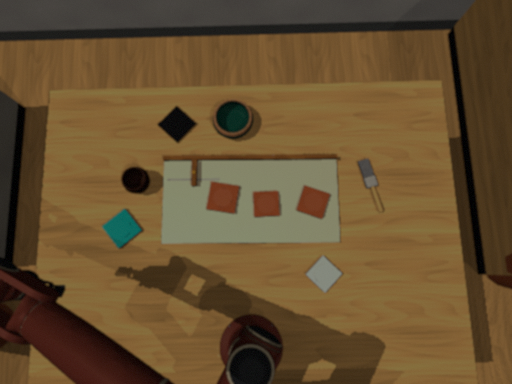

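View pics/scene0.png

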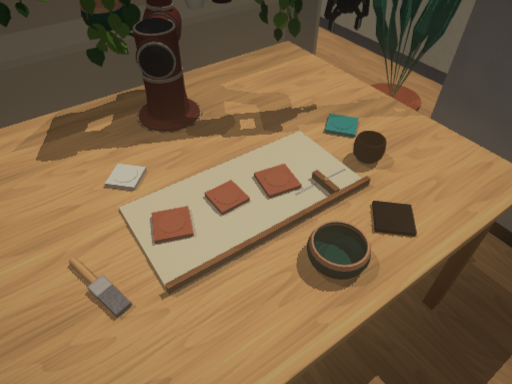

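The top view shows the board at about (163–340, 158–243) with the lip on its top edge. The end block is near (196,173).
Candidates for the tiles: terracotta at (223,198), (267,204) and (314,202). Look-alikes: black (178,124), turquoise (123,228) and white (324,274). I choose the three terracotta ones on the board.

```bash
cat > h.py <<'E'
import numpy as np,cv2
from scipy.spatial.transform import Rotation as R
from plant import manip
def rot(q):
    q=np.asarray(q,float)
    return q if q.shape==(3,3) else R.from_quat(q[[1,2,3,0]]).as_matrix()
def grab(n):
    s=manip.state(); f=manip.grab_frame(n)
    if n=="wrist":
        T=np.array(f["tool_from_camera"]); Rt=rot(s["tool_rot"])
        f["Rm"]=Rt@T[:3,:3]; f["o"]=np.array(s["tool_pos"])+Rt@T[:3,3]
    else: f["Rm"]=rot(f["rotation"]); f["o"]=np.array(f["eye"])
    return f
def cast(f,uv,z):
    uv=np.atleast_2d(np.asarray(uv,float))
    d=np.c_[(uv[:,0]-f["cx"])/f["fx"],(uv[:,1]-f["cy"])/f["fy"],np.ones(len(uv))]@f["Rm"].T
    return f["o"]+d*((z-f["o"][2])/d[:,2])[:,None]
def redmask(img):
    h=cv2.cvtColor(img,cv2.COLOR_RGB2HSV)
    return (((h[...,0]<9)|(h[...,0]>172))&(h[...,1]>120)&(h[...,2]>60)).astype(np.uint8)
def tiles(f,z=.024,amin=200):
    out=[]
    c,_=cv2.findContours(redmask(f["img"]),cv2.RETR_EXTERNAL,cv2.CHAIN_APPROX_NONE)
    for k in c:
        if cv2.contourArea(k)<amin: continue
        p=(cast(f,k[:,0],z)[:,:2]*1000).astype(np.float32)
        (c0,wh,a)=cv2.minAreaRect(p); out.append((k[:,0].mean(0).round(),np.round(c0,1),np.round(wh,1),round(a,1)))
    return out
E
python3 - <<'E'
from h import *
for n in("top","scene"):
    f=grab(n)
    for t in tiles(f): print(n,*t)
    img=f["img"]; h=cv2.cvtColor(img,cv2.COLOR_RGB2HSV)
    m=((h[...,1]<75)&(h[...,2]>150)).astype(np.uint8)
    m=cv2.morphologyEx(m,cv2.MORPH_CLOSE,np.ones((3,3)))
    c,_=cv2.findContours(m,cv2.RETR_EXTERNAL,cv2.CHAIN_APPROX_NONE); k=max(c,key=cv2.contourArea)
    print("board",cv2.boundingRect(k),cv2.contourArea(k)); p=(cast(f,k[:,0],.01)[:,:2]*1000).astype(np.float32)
    r=cv2.minAreaRect(p);print(r,cv2.boxPoints(r).round(0).tolist())
    if n=="top": cv2.imwrite("pics/topcrop.png",cv2.resize(img[145:255,150:350,::-1],None,fx=4,fy=4,interpolation=cv2.INTER_CUBIC))
E
```

```text
top [227. 341.] [22.8 80.5] [ 37.9 128.1] 69.7
top [ 60. 347.] [  1.6 625.5] [445.8 104.2] 52.1
top [ 19. 285.] [222.7 791.4] [165.7  23.2] 59.9Traceback (most recent call last):
  File "<stdin>", line 8, in <module>
ValueError: max() iterable argument is empty
```

```bash
python3 - <<'E'
from h import *
f=grab("top"); h=cv2.cvtColor(f["img"],cv2.COLOR_RGB2HSV)
for n,(u,v) in dict(tL=(223,190),tM=(267,210),tR=(314,205),board=(290,225),table=(290,260),lip=(270,157),lip2=(270,159),block=(196,173),robot=(60,340)).items(): print(n,h[v,u],f["img"][v,u])
cv2.imwrite("pics/topcrop.png",cv2.resize(f["img"][145:255,150:350,::-1],None,fx=4,fy=4,interpolation=cv2.INTER_CUBIC))
E
```

```text
tL [  9 178 116] [116  59  35]
tM [ 10 182 115] [115  60  33]
tR [  9 181 113] [113  58  33]
board [ 30  52 133] [133 133 106]
table [ 18 147 134] [134 104  57]
lip [ 14 189  97] [97 58 25]
lip2 [20 96 80] [80 70 50]
block [ 15 148  67] [67 47 28]
robot [  7 183  64] [64 28 18]
```

View pics/topcrop.png

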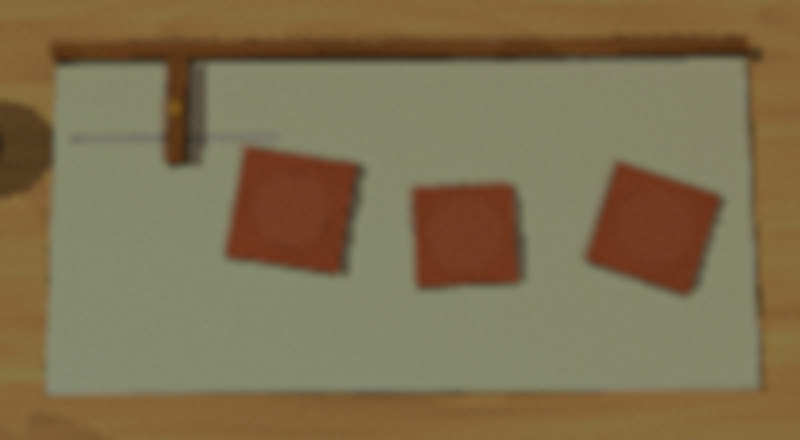

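The crop confirms three terracotta tiles with round marks at crop (293,210), (467,236) and (653,228). The block is at (178,110) and the lip runs along the top edge.

```bash
sed -i 's/return (((h.*/return ((h[...,0]<=12)\&(h[...,1]>140)\&(h[...,2]>90)).astype(np.uint8)/' h.py; python3 - <<'E'
from h import *
f=grab("top"); g=grab("scene")
for t in tiles(f)+tiles(g): print(*t)
# crop->pixel : u=150+(x+.5)/4-.5
px=lambda L:[(150+(x+.5)/4-.5,145+(y+.5)/4-.5) for x,y in L]
print("lip inner foot / top edge L,R")
print(cast(f,px([(57,62),(748,56)]),.012).round(4).tolist()); print("lip outer top",cast(f,px([(52,45),(748,38)]),.030).round(4).tolist())
print("board near corners",cast(f,px([(45,393),(760,388)]),.01).round(4).tolist())
print("block top face right edge",cast(f,px([(190,62),(187,163)]),.034).round(4).tolist(),"left",cast(f,px([(168,62),(166,163)]),.034).round(4).tolist())
E
```

```text
[266. 203.] [485.8 -65.4] [85.3 86.1] 88.6
[313. 202.] [ 486.3 -231.6] [92.3 91.8] 69.3
[222. 197.] [510.9  88.4] [99.2 97.3] 79.5
[171. 223.] [ 491.6 -230.9] [91.9 93.4] 69.4
[226. 196.] [490.1 -64.4] [86.3 87.3] 1.8
[277. 179.] [516.2  89.2] [98.1 98.7] 79.3
[407.  97.] [445.4 764.3] [134.8 105. ] 1.2
lip inner foot / top edge L,R
[[0.6553, 0.3021, 0.012], [0.6447, -0.328, 0.012]]
lip outer top [[0.6663, 0.3029, 0.03], [0.6566, -0.3251, 0.03]]
board near corners [[0.3552, 0.3084, 0.01], [0.3441, -0.3199, 0.01]]
block top face right edge [[0.6461, 0.1776, 0.034], [0.5536, 0.1802, 0.034]] left [[0.6467, 0.1974, 0.034], [0.554, 0.1989, 0.034]]
```

```bash
cat >> h.py <<'E'
def to(x,y,z,yaw=179.):
    "units for pendant from now to world pose; yaw = heading of tool x, deg"
    s=manip.state(); Rt=rot(s["tool_rot"]); p=np.array(s["tool_pos"])
    d=Rt.T@(np.array([x,y,z])-p)/.12
    h=np.degrees(np.arctan2(Rt[1,0],Rt[0,0])); t=(h-yaw+180)%360-180
    print("t",round(s["time"],2),"pos",p.round(4),"yaw",round(h,2),"F",np.round(s["contact_force"],1),"-> shift",d.round(3),"roll",round(t/180,4))
E
python3 -m pendant '[[0.5,[-0.3,-0.32,0],-0.04],[0.5,[-0.6,-0.63,0],-0.08],[0.5,[-0.9,-0.95,0],-0.1167],[0.5,[-0.9,-0.95,0],-0.1167],[0.5,[-0.9,-0.95,0],-0.1167]]'
python3 -m pendant '[[0.5,[-0.18,-0.33,0],0],[0.5,[-0.36,-0.66,0],0],[0.5,[-0.55,-1,0],0],[0.5,[-0.55,-1,0],0]]'
python3 -m pendant '[[0.5,[-0.18,-0.33,0],0],[0.5,[-0.36,-0.66,0],0],[0.5,[-0.55,-1,0],0],[0.5,[-0.55,-1,0],0]]'
python3 -c "from h import *; to(.425,.089,.07)"
```

```text
time: 0.8
tool_pos: [0.2925, 0.4322, 0.2315]
tool_rot: [0.0, 0.011, 1.0, 0.0]
contact_force: [-0.1, 0.4, -0.3]
gripper_width: 0.501
grasp_force: 0.0
time: 1.2
tool_pos: [0.3577, 0.3098, 0.2316]
tool_rot: [0.001, 0.012, 1.0, -0.0]
contact_force: [0.6, 0.6, 0.2]
gripper_width: 0.5
grasp_force: 0.0
time: 1.6
tool_pos: [0.4217, 0.1885, 0.2317]
tool_rot: [0.001, 0.012, 1.0, -0.0]
contact_force: [0.1, -0.2, -0.5]
gripper_width: 0.508
grasp_force: 0.0
t 1.6 pos [0.4217 0.1885 0.2317] yaw 178.64 F [ 0.1 -0.2 -0.5] -> shift [-0.046 -0.827  1.348] roll -0.002
```

```bash
python3 -m pendant '[[0.5,[-0.04,-0.4,0],-0.002],[0.5,[-0.04,-0.83,0.2],-0.002],[0.5,[-0.04,-0.83,0.2],-0.002],[0.5,[-0.04,-0.83,0.2],-0.002]]' | head -2
python3 - <<'E'
from h import *
f=grab("wrist"); print(f["fx"],f["cx"],f["cy"],f["o"])
for t in tiles(f): print(*t)
cv2.imwrite("pics/w1.png",f["img"][:,:,::-1])
to(.425,.089,.013)
E
```

```text
time: 2.0
tool_pos: [0.4223, 0.0916, 0.2066]
283.69425061081705 253.9157226504135 191.7643879425903 [0.3439225  0.09229551 0.34952588]
[254. 236.] [511.4  88.7] [100.6 101.6] 79.5
[ 17. 226.] [ 497.4 -205.2] [47.8 96.3] 73.9
[131. 219.] [484.8 -63.3] [88.9 92.4] 1.1
t 2.05 pos [0.4227 0.0923 0.2074] yaw 179.34 F [-0.3 -0.1  0.8] -> shift [-0.02  -0.029  1.62 ] roll 0.0019
```

View pics/w1.png

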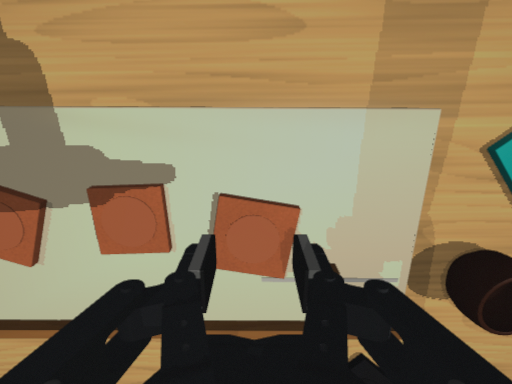

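The wrist view shows tile c centred at (254,236) and about 101 mm wide, tile a (131,219) at about 90 mm, tile b cut off at the left, and the lip along the bottom. The sizes agree with c = 102, a = 90 and b = 96. Lowering behind tile c now.

```bash
python3 -m pendant '[[0.5,[-0.02,-0.03,0.4],0.002],[0.5,[-0.02,-0.03,0.8],0.002],[0.5,[-0.02,-0.03,1],0.002],[0.5,[-0.02,-0.03,1],0.002]]' | head -2
python3 -m pendant '[[0.5,[0,0,0.2],0],[0.5,[0,0,0.4],0],[0.5,[0,0,0.52],0],[0.5,[0,0,0.57],0],[0.5,[0,0,0.6],0],[0.5,[0,0,0.6],0]]'
python3 -c "from h import *; to(.53,.089,.013)"
```

```text
time: 2.45
tool_pos: [0.422, 0.0893, 0.0837]
time: 3.05
tool_pos: [0.426, 0.088, 0.0166]
tool_rot: [0.001, 0.009, 1.0, 0.0]
contact_force: [-0.4, -0.2, 0.5]
gripper_width: 0.502
grasp_force: 0.0
t 3.05 pos [0.426  0.088  0.0166] yaw 179.01 F [-0.4 -0.2  0.5] -> shift [-0.866  0.023  0.031] roll 0.0
```

```bash
python3 -m pendant '[[0.5,[0,0,0.03],0],[0.5,[-0.05,0,0.03],0],[0.5,[-0.1,0,0.03],0],[0.5,[-0.14,0,0.03],0],[0.5,[-0.18,0,0.03],0],[0.5,[-0.22,0,0.03],0],[0.5,[-0.26,0,0.03],0],[0.5,[-0.30,0,0.03],0],[0.5,[-0.34,0,0.03],0],[0.5,[-0.38,0,0.03],0]]'
python3 -m pendant '[[0.5,[-0.04,0,0],0],[0.5,[-0.08,0,0],0],[0.5,[-0.12,0,0],0],[0.5,[-0.16,0,0],0],[0.5,[-0.2,0,0],0],[0.5,[-0.24,0,0],0]]'
python3 - <<'E'
from h import *
to(.53,.089,.013)
for n in("top","scene"):
    for t in tiles(grab(n)): print(n,*t)
E
```

```text
time: 4.05
tool_pos: [0.4708, 0.0866, 0.0116]
tool_rot: [-0.0, 0.009, 1.0, 0.0]
contact_force: [-0.6, -0.7, -0.4]
gripper_width: 0.494
grasp_force: 0.5
time: 4.65
tool_pos: [0.4996, 0.0861, 0.0117]
tool_rot: [-0.0, 0.009, 1.0, -0.0]
contact_force: [-0.7, -0.4, -1.2]
gripper_width: 0.499
grasp_force: 0.4
t 4.65 pos [0.4996 0.0861 0.0117] yaw 178.96 F [-0.7 -0.4 -1.2] -> shift [-0.252  0.029 -0.011] roll -0.0002
top [313. 202.] [ 485.8 -230.3] [94.9 91.5] 69.6
scene [171. 223.] [ 491.6 -230.1] [93.4 93.9] 69.5
scene [291. 189.] [567.7  96.8] [ 99.4 100.7] 88.4
scene [407.  97.] [445.5 763.3] [135.2 100.3] 1.1
```

```bash
python3 -m pendant '[[0.5,[-0.04,0,0],0],[0.5,[-0.08,0,0],0],[0.5,[-0.12,0,0],0],[0.5,[-0.16,0,0],0],[0.5,[-0.2,0,0],0],[0.5,[-0.24,0,0],0],[0.5,[-0.26,0,0],0],[0.5,[-0.27,0,0],0],[0.5,[-0.28,0,0],0]]'|sed -n 2,4p
python3 -m pendant '[[0.5,[-0.01,0,0],0],[0.5,[-0.02,0,0],0],[0.5,[-0.03,0,0],0]]'|sed -n 2,4p

```

```text
tool_pos: [0.5328, 0.0854, 0.0117]
tool_rot: [-0.0, 0.009, 1.0, -0.0]
contact_force: [-1.4, 0.0, 1.3]
tool_pos: [0.5365, 0.0854, 0.0118]
tool_rot: [0.0, 0.009, 1.0, 0.0]
contact_force: [-2.0, -0.6, 1.2]
```

```bash
for i in 1; do :; done; python3 -m pendant '[[0.5,[-0.01,0,0],0],[0.5,[-0.02,0,0],0]]'|sed -n 2,4p
python3 -m pendant '[[0.5,[-0.01,0,0],0],[0.5,[-0.015,0,0],0]]'|sed -n 2,4p
python3 -m pendant '[[0.5,[-0.005,0,0],0],[0.5,[-0.01,0,0],0]]'|sed -n 2,4p
```

```text
tool_pos: [0.5377, 0.0854, 0.0115]
tool_rot: [-0.002, 0.009, 1.0, -0.0]
contact_force: [-8.8, -0.3, 5.5]
tool_pos: [0.5377, 0.0854, 0.011]
tool_rot: [-0.004, 0.009, 1.0, -0.0]
contact_force: [-12.6, -0.5, 8.4]
tool_pos: [0.5377, 0.0854, 0.0108]
tool_rot: [-0.006, 0.009, 1.0, -0.0]
contact_force: [-16.0, -0.5, 9.5]
```

```bash
python3 -m pendant '[[0.5,[0.1,0,0],0],[0.5,[0.25,0,-0.3],0],[0.5,[0.6,-0.35,-0.5],0],[0.5,[0.95,-0.7,-0.5],0],[0.5,[0.98,-1,-0.5],0],[0.5,[0.98,-1,-0.5],0]]'|sed -n 2,4p
python3 -c "from h import *; to(.42,-.064,.013)"
```

```text
tool_pos: [0.421, -0.0358, 0.0721]
tool_rot: [0.001, 0.012, 1.0, -0.001]
contact_force: [-0.0, 0.0, 0.1]
t 7.15 pos [ 0.421  -0.0358  0.0721] yaw 178.67 F [-0.   0.   0.1] -> shift [ 0.004 -0.234  0.493] roll -0.0018
```

```bash
python3 -m pendant '[[0.5,[0,-0.23,0],-0.0018],[0.5,[0,-0.23,0.2],-0.0018],[0.5,[0,-0.23,0.4],-0.0018],[0.5,[0,-0.23,0.47],-0.0018],[0.5,[0,-0.23,0.49],-0.0018],[0.5,[0,-0.23,0.49],-0.0018]]'|sed -n 2,4p
python3 -m pendant '[[0.5,[-0.04,0,0],0],[0.5,[-0.08,0,0],0],[0.5,[-0.12,0,0],0],[0.5,[-0.17,0,0],0],[0.5,[-0.22,0,0],0],[0.5,[-0.27,0,0],0],[0.5,[-0.32,0,0],0],[0.5,[-0.37,0,0],0],[0.5,[-0.42,0,0],0],[0.5,[-0.47,0,0],0]]'|sed -n 2,4p
python3 -m pendant '[[0.5,[-0.05,0,0],0],[0.5,[-0.1,0,0],0],[0.5,[-0.15,0,0],0],[0.5,[-0.2,0,0],0],[0.5,[-0.25,0,0],0],[0.5,[-0.3,0,0],0],[0.5,[-0.35,0,0],0],[0.5,[-0.4,0,0],0],[0.5,[-0.43,0,0],0],[0.5,[-0.46,0,0],0]]'|sed -n 2,4p
python3 -c "from h import *; to(.547,-.064,.012)"
```

```text
tool_pos: [0.422, -0.0599, 0.0132]
tool_rot: [0.0, 0.006, 1.0, -0.0]
contact_force: [0.6, -0.3, 0.3]
tool_pos: [0.4784, -0.0608, 0.0128]
tool_rot: [-0.0, 0.006, 1.0, 0.0]
contact_force: [-1.0, 0.1, 1.3]
tool_pos: [0.5334, -0.0616, 0.0129]
tool_rot: [-0.0, 0.006, 1.0, 0.0]
contact_force: [-1.3, -0.0, 0.6]
t 9.75 pos [ 0.5334 -0.0616  0.0129] yaw 179.28 F [-1.3 -0.   0.6] -> shift [-0.113 -0.019  0.008] roll 0.0016
```

```bash
python3 -m pendant '[[0.5,[-0.03,0,0],0.0016],[0.5,[-0.05,0,0],0.0016],[0.5,[-0.07,0,0],0.0016],[0.5,[-0.08,0,0],0.0016],[0.5,[-0.09,0,0],0.0016],[0.5,[-0.1,0,0],0.0016]]'|sed -n 2,4p
python3 -m pendant '[[0.5,[-0.01,0,0],0],[0.5,[-0.02,0,0],0]]'|sed -n 2,4p
python3 -m pendant '[[0.5,[-0.01,0,0],0],[0.5,[-0.015,0,0],0]]'|sed -n 2,4p
```

```text
tool_pos: [0.5452, -0.0617, 0.0129]
tool_rot: [-0.0, 0.009, 1.0, 0.0]
contact_force: [-1.2, -0.0, 1.0]
tool_pos: [0.5471, -0.0617, 0.0128]
tool_rot: [-0.001, 0.009, 1.0, 0.0]
contact_force: [-5.9, 0.7, 4.1]
tool_pos: [0.5471, -0.0617, 0.0124]
tool_rot: [-0.003, 0.009, 1.0, 0.0]
contact_force: [-9.9, 0.1, 8.2]
```

```bash
python3 -m pendant '[[0.5,[0.1,0,0],0],[0.5,[0.25,0,-0.3],0],[0.5,[0.6,-0.35,-0.5],0],[0.5,[0.95,-0.7,-0.5],0],[0.5,[1,-1,-0.5],0],[0.5,[1,-1,-0.5],0]]'|sed -n 2,4p
python3 -m pendant '[[0.5,[0.22,-0.4,0],0],[0.5,[0.22,-0.4,0],0],[0.5,[0.22,-0.4,0.2],0],[0.5,[0.22,-0.4,0.35],0],[0.5,[0.22,-0.4,0.35],0]]'|sed -n 2,4p
python3 -c "from h import *; to(.402,-.231,.0125)"
```

```text
tool_pos: [0.4258, -0.1832, 0.0737]
tool_rot: [0.001, 0.011, 1.0, -0.001]
contact_force: [0.7, 0.2, -0.5]
tool_pos: [0.3985, -0.225, 0.0281]
tool_rot: [-0.002, 0.009, 1.0, 0.002]
contact_force: [-0.6, 0.1, 0.6]
t 11.85 pos [ 0.3985 -0.225   0.0281] yaw 179.0 F [-0.6  0.1  0.6] -> shift [-0.031 -0.05   0.13 ] roll 0.0
```

```bash
python3 -m pendant '[[0.5,[0,-0.05,0.1],0],[0.5,[0,-0.05,0.13],0],[0.5,[0,-0.05,0.13],0]]'|sed -n 2,4p
python3 -m pendant '[[0.5,[-0.04,0,0],0],[0.5,[-0.08,0,0],0],[0.5,[-0.12,0,0],0],[0.5,[-0.16,0,0],0],[0.5,[-0.2,0,0],0],[0.5,[-0.24,0,0],0],[0.5,[-0.28,0,0],0],[0.5,[-0.32,0,0],0],[0.5,[-0.36,0,0],0],[0.5,[-0.4,0,0],0]]'|sed -n 2,4p
python3 - <<'E'
from h import *
to(.538,-.231,.0125)
for t in tiles(grab("scene")): print(*t)
E
```

```text
tool_pos: [0.4, -0.233, 0.0151]
tool_rot: [-0.0, 0.009, 1.0, 0.0]
contact_force: [0.5, 0.0, -1.4]
tool_pos: [0.4483, -0.234, 0.0153]
tool_rot: [-0.0, 0.009, 1.0, -0.0]
contact_force: [-2.0, -1.0, 0.5]
t 13.15 pos [ 0.4483 -0.234   0.0153] yaw 178.99 F [-2.  -1.   0.5] -> shift [-0.747  0.038  0.023] roll -0.0
[180. 228.] [ 518.2 -220.9] [92.6 93.8] 80.3
[250. 223.] [605.9 -67.3] [88.  85.4] 89.0
[298. 196.] [603.2  94.6] [102.   97.3] 88.9
[139. 113.] [-28.3 -94.7] [127.2  68.9] 55.0
[408.  98.] [445.5 763.3] [135.2 100.3] 1.1
[164.  90.] [-132.5   54.7] [ 27.5 423.1] 60.6
[117.  89.] [-240.1  -88.9] [ 26.6 431.1] 64.2
```

Tile b is turning square as expected, so I keep going.

```bash
python3 -m pendant '[[0.5,[-0.04,0.02,0.02],0],[0.5,[-0.08,0.04,0.02],0],[0.5,[-0.12,0.04,0.02],0],[0.5,[-0.16,0.04,0.02],0],[0.5,[-0.2,0.04,0.02],0],[0.5,[-0.24,0.04,0.02],0],[0.5,[-0.28,0.04,0.02],0],[0.5,[-0.32,0.04,0.02],0],[0.5,[-0.36,0.04,0.02],0],[0.5,[-0.4,0.04,0.02],0]]'|sed -n 2,4p
python3 -m pendant '[[0.5,[-0.05,0,0],0],[0.5,[-0.1,0,0],0],[0.5,[-0.15,0,0],0],[0.5,[-0.2,0,0],0],[0.5,[-0.24,0,0],0],[0.5,[-0.27,0,0],0],[0.5,[-0.29,0,0],0],[0.5,[-0.3,0,0],0],[0.5,[-0.31,0,0],0]]'|sed -n 2,4p
python3 - <<'E'
from h import *
to(.538,-.231,.0125)
for t in tiles(grab("scene"))[:1]: print(*t)
E
```

```text
tool_pos: [0.4964, -0.2301, 0.0129]
tool_rot: [-0.0, 0.009, 1.0, 0.0]
contact_force: [-1.3, -0.2, -0.1]
tool_pos: [0.5332, -0.2307, 0.013]
tool_rot: [-0.0, 0.009, 1.0, 0.0]
contact_force: [-1.5, -0.2, 0.7]
t 15.1 pos [ 0.5332 -0.2307  0.013 ] yaw 178.99 F [-1.5 -0.2  0.7] -> shift [-0.04  -0.002  0.004] roll -0.0
[197. 249.] [ 596.8 -216.4] [94.1 97.1] 89.0
```

```bash
python3 -m pendant '[[0.5,[-0.01,0,0],0],[0.5,[-0.02,0,0],0],[0.5,[-0.03,0,0],0]]'|sed -n 2,4p
python3 -m pendant '[[0.5,[-0.01,0,0],0],[0.5,[-0.02,0,0],0]]'|sed -n 2,4p
python3 -m pendant '[[0.5,[-0.01,0,0],0],[0.5,[-0.015,0,0],0]]'|sed -n 2,4p
```

```text
tool_pos: [0.5368, -0.2308, 0.013]
tool_rot: [-0.0, 0.009, 1.0, 0.0]
contact_force: [-1.8, 0.6, -0.2]
tool_pos: [0.5382, -0.2308, 0.0129]
tool_rot: [-0.002, 0.009, 1.0, 0.0]
contact_force: [-9.7, -0.2, 7.3]
tool_pos: [0.5382, -0.2308, 0.0129]
tool_rot: [-0.004, 0.008, 1.0, 0.0]
contact_force: [-14.6, 0.8, 10.9]
```

```bash
python3 -m pendant '[[0.5,[0.1,0,0],0],[0.5,[0.2,0,-0.3],0],[0.5,[0.2,0,-0.6],0],[0.5,[0.2,0,-0.6],0.047],[0.5,[0.2,0,-0.6],0.094],[0.5,[0.2,0,-0.6],0.094]]'|sed -n 2,4p
python3 - <<'E'
from h import *
print(np.round(manip.state()["joint_pos"],2))
for y in(89,269): to(.597,-.295,.07,y)
for n in("scene","top"):
    for t in tiles(grab(n)): print(n,*t)
E
```

```text
tool_pos: [0.5175, -0.2306, 0.0855]
tool_rot: [0.001, 0.156, 0.988, -0.0]
contact_force: [0.1, 0.4, 0.2]
[-0.55  0.05  1.87  0.    1.22 -1.81]
t 16.45 pos [ 0.5175 -0.2306  0.0855] yaw 162.09 F [0.1 0.4 0.2] -> shift [-0.796 -0.307  0.131] roll 0.406
t 16.45 pos [ 0.5175 -0.2306  0.0855] yaw 162.09 F [0.1 0.4 0.2] -> shift [-0.796 -0.307  0.131] roll -0.594
scene [197. 250.] [ 600.2 -216.7] [94.9 91.5] 88.3
scene [250. 223.] [605.9 -67.5] [86.9 85.4] 89.0
scene [299. 196.] [604.4  93.5] [104.2  99.9] 88.9
scene [148.  96.] [-110.   -23.3] [151.3  76.2] 58.6
scene [407.  97.] [445.4 764.9] [135.3 103.3] 1.0
scene [122.  77.] [-319.4  -37.2] [ 30.5 417.9] 65.0
scene [176.  73.] [-232.9  155.2] [ 30.9 478.7] 61.8
top [266. 171.] [602.3 -68.9] [86.4 88.7] 88.5
top [220. 172.] [601.1  95.2] [ 97.8 100.6] 89.1
```

```bash
python3 -m pendant '[[0.5,[-0.2,-0.2,0],0.047],[0.5,[-0.4,-0.3,0],0.094],[0.5,[-0.6,-0.3,0],0.141],[0.5,[-0.8,-0.3,0],0.188],[0.5,[-0.8,-0.3,0],0.235],[0.5,[-0.8,-0.3,0],0.282],[0.5,[-0.8,-0.3,0],0.329],[0.5,[-0.8,-0.3,0],0.376],[0.5,[-0.8,-0.3,0],0.406],[0.5,[-0.8,-0.3,0],0.406]]'|sed -n 2,4p
python3 - <<'E'
from h import *
to(.597,-.295,.0125,89)
f=grab("wrist")
for t in tiles(f): print(*t)
cv2.imwrite("pics/w2.png",f["img"][:,:,::-1])
E
```

```text
tool_pos: [0.5971, -0.2941, 0.0842]
tool_rot: [-0.0, 0.712, 0.702, 0.0]
contact_force: [-0.1, -0.2, 0.0]
t 17.55 pos [ 0.5971 -0.2941  0.0842] yaw 89.13 F [-0.1 -0.2  0. ] -> shift [-0.008 -0.001  0.598] roll 0.0007
[251.  96.] [ 598.3 -217.7] [94.8 95.8] 89.1
```

View pics/w2.png

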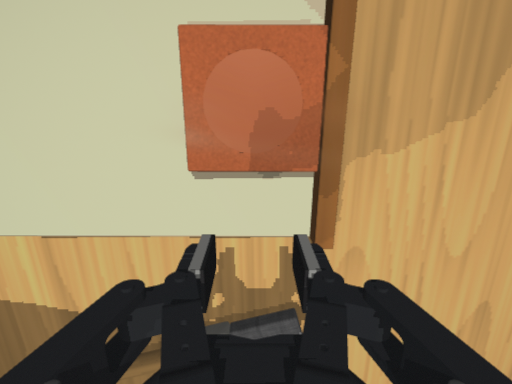

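The wrist view shows tile b at (251,96) flush along the lip, with the fingers clear below it. Lowering and starting the row push.

```bash
python3 -m pendant '[[0.5,[0,0,0.25],0],[0.5,[0,0,0.5],0],[0.5,[0,0,0.57],0],[0.5,[0,0,0.6],0],[0.5,[0,0,0.6],0]]'|sed -n 2,4p
python3 -m pendant '[[0.5,[0.04,0,0],0],[0.5,[0.08,0,0],0],[0.5,[0.12,0,0],0],[0.5,[0.16,0,0],0],[0.5,[0.2,0,0],0],[0.5,[0.24,0,0],0],[0.5,[0.29,0,0],0],[0.5,[0.34,0,0],0],[0.5,[0.39,0,0],0],[0.5,[0.44,0,0],0]]'|sed -n 2,4p
python3 - <<'E'
from h import *
to(.6,-.121,.0125,89)
for n in("scene",):
    for t in tiles(grab(n)):
        if t[1][0]>300:print(n,*t)
E
```

```text
tool_pos: [0.5976, -0.2944, 0.0133]
tool_rot: [0.0, 0.713, 0.701, 0.0]
contact_force: [-0.5, -0.2, 0.3]
tool_pos: [0.5982, -0.2409, 0.0129]
tool_rot: [-0.0, 0.713, 0.701, -0.0]
contact_force: [-0.4, -2.0, 1.7]
t 19.1 pos [ 0.5982 -0.2409  0.0129] yaw 89.0 F [-0.4 -2.   1.7] -> shift [ 0.999 -0.002  0.003] roll -0.0
scene [213. 243.] [ 600.4 -181.2] [94.2 91.9] 88.7
scene [250. 223.] [605.8 -68. ] [88.8 85.5] 88.7
scene [299. 196.] [603.2  94.6] [102.   97.3] 88.9
scene [407.  97.] [445.4 764.3] [100.8 137.7] 89.3
```

```bash
python3 -m pendant '[[0.5,[0.05,0,0],0],[0.5,[0.1,0,0],0],[0.5,[0.14,0,0],0],[0.5,[0.18,0,0],0],[0.5,[0.22,0,0],0],[0.5,[0.26,0,0],0],[0.5,[0.31,0,0],0],[0.5,[0.36,0,0],0],[0.5,[0.41,0,0],0],[0.5,[0.46,0,0],0]]'|sed -n 2,4p
python3 -m pendant '[[0.5,[0.04,0,0],0],[0.5,[0.08,0,0],0],[0.5,[0.12,0,0],0],[0.5,[0.15,0,0],0],[0.5,[0.18,0,0],0],[0.5,[0.21,0,0],0],[0.5,[0.24,0,0],0],[0.5,[0.27,0,0],0],[0.5,[0.3,0,0],0],[0.5,[0.33,0,0],0]]'|sed -n 2,4p
python3 - <<'E'
from h import *
to(.6,-.121,.0125,89)
for n in("scene",):
    for t in tiles(grab(n)):
        if t[1][0]>300:print(n,*t)
E
```

```text
tool_pos: [0.599, -0.1855, 0.0127]
tool_rot: [-0.0, 0.713, 0.701, -0.0]
contact_force: [-0.1, -1.3, -0.4]
tool_pos: [0.5998, -0.1467, 0.0129]
tool_rot: [0.0, 0.713, 0.701, -0.0]
contact_force: [-0.4, -4.0, -1.0]
t 21.15 pos [ 0.5998 -0.1467  0.0129] yaw 89.0 F [-0.4 -4.  -1. ] -> shift [ 0.214 -0.002  0.003] roll -0.0
scene [273. 211.] [604.1   7.9] [ 98.7 288.1] 0.4
scene [408.  98.] [447.  764.4] [101.8 136.9] 21.3
```

```bash
python3 -m pendant '[[0.5,[0.02,0,0],0],[0.5,[0.04,0,0],0],[0.5,[0.06,0,0],0],[0.5,[0.08,0,0],0],[0.5,[0.1,0,0],0],[0.5,[0.11,0,0],0],[0.5,[0.12,0,0],0],[0.5,[0.13,0,0],0]]'|sed -n 2,4p
python3 - <<'E'
from h import *
to(.6,-.121,.0125,89)
f=grab("scene"); i=f["img"][130:260,200:400,::-1]
cv2.imwrite("pics/s2.png",cv2.resize(i,None,fx=4,fy=4,interpolation=cv2.INTER_CUBIC))
E
```

```text
tool_pos: [0.6002, -0.131, 0.013]
tool_rot: [0.0, 0.713, 0.701, -0.0]
contact_force: [-1.1, -3.9, -0.7]
t 22.0 pos [ 0.6002 -0.131   0.013 ] yaw 88.99 F [-1.1 -3.9 -0.7] -> shift [ 0.083 -0.003  0.004] roll -0.0
```

View pics/s2.png

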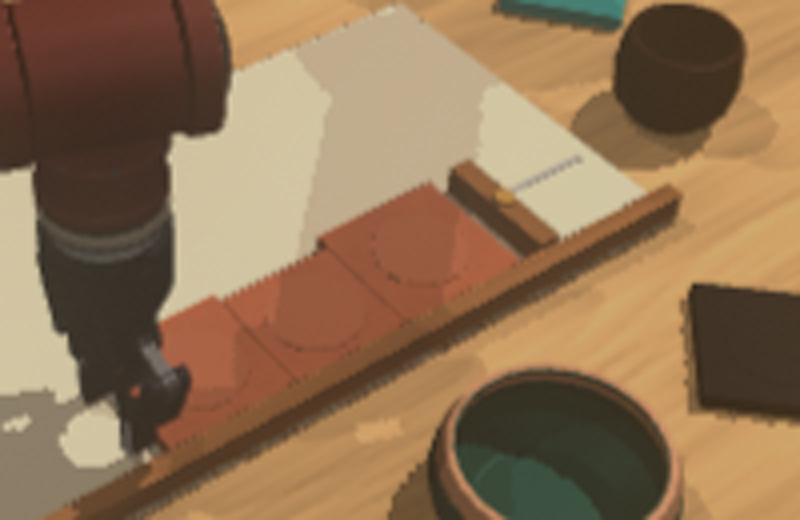

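The crop shows the row in contact, with a small gap still left before the block. Approaching in about 1 mm steps with force readings.

```bash
for x in 1; do
python3 -m pendant '[[0.5,[0.01,0,0],0],[0.5,[0.02,0,0],0],[0.5,[0.03,0,0],0],[0.5,[0.04,0,0],0]]'|sed -n '2p;4p'
python3 -m pendant '[[0.5,[0.007,0,0],0],[0.5,[0.014,0,0],0]]'|sed -n '2p;4p'
done
```

```text
tool_pos: [0.6003, -0.1262, 0.013]
contact_force: [-1.4, -3.6, 0.0]
tool_pos: [0.6003, -0.1245, 0.0129]
contact_force: [-0.7, -3.7, -0.3]
```

```bash

python3 -m pendant '[[0.5,[0.006,0,0],0],[0.5,[0.012,0,0],0]]'|sed -n '2p;4p'
python3 -m pendant '[[0.5,[0.006,0,0],0],[0.5,[0.006,0,0],0]]'|sed -n '2p;4p'
python3 -c "
from h import *
to(.6,-.121,.0125,89)
f=grab('scene'); i=f['img'][160:200,290:350,::-1]
cv2.imwrite('pics/s3.png',cv2.resize(i,None,fx=10,fy=10,interpolation=cv2.INTER_CUBIC))"
```

```text
tool_pos: [0.6003, -0.1231, 0.013]
contact_force: [-0.6, -3.3, 0.2]
tool_pos: [0.6003, -0.1223, 0.0129]
contact_force: [0.4, -2.3, 0.9]
t 23.05 pos [ 0.6003 -0.1223  0.0129] yaw 89.0 F [ 0.4 -2.3  0.9] -> shift [ 0.01  -0.003  0.003] roll -0.0
```

View pics/s3.png

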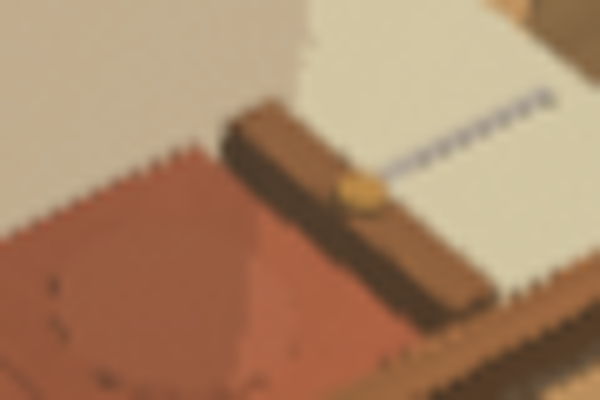

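The crop shows tile c's edge now almost at the block's face, from (225,150) to (425,330). I continue in steps of about 0.6 mm.

```bash

python3 -m pendant '[[0.5,[0.006,0,0],0],[0.5,[0.006,0,0],0]]'|sed -n '2p;4p'
python3 -m pendant '[[0.5,[0.005,0,0],0],[0.5,[0.005,0,0],0]]'|sed -n '2p;4p'
python3 -m pendant '[[0.5,[0.005,0,0],0],[0.5,[0.005,0,0],0]]'|sed -n '2p;4p'
```

```text
tool_pos: [0.6003, -0.1216, 0.0129]
contact_force: [-0.3, -3.1, -0.5]
tool_pos: [0.6003, -0.1211, 0.0129]
contact_force: [-0.3, -4.2, 0.1]
tool_pos: [0.6004, -0.1204, 0.0129]
contact_force: [0.0, -3.9, -1.0]
```

```bash

python3 -m pendant '[[0.5,[0.005,0,0],0],[0.5,[0.005,0,0],0]]'|sed -n '2p;4p'
python3 -m pendant '[[0.5,[0.005,0,0],0],[0.5,[0.005,0,0],0]]'|sed -n '2p;4p'
```

```text
tool_pos: [0.6004, -0.1198, 0.0129]
contact_force: [-0.6, -3.8, -0.5]
tool_pos: [0.6004, -0.1192, 0.0129]
contact_force: [-0.9, -3.1, -0.9]
```

```bash

python3 -m pendant '[[0.5,[0.005,0,0],0],[0.5,[0.005,0,0],0]]'|sed -n '2p;4p'
python3 -m pendant '[[0.5,[0.005,0,0],0],[0.5,[0.005,0,0],0]]'|sed -n '2p;4p'
python3 -m pendant '[[0.5,[0.005,0,0],0],[0.5,[0.005,0,0],0]]'|sed -n '2p;4p'
```

```text
tool_pos: [0.6004, -0.1186, 0.0129]
contact_force: [-1.2, -3.7, 0.2]
tool_pos: [0.6004, -0.118, 0.0129]
contact_force: [0.1, -3.1, 0.2]
tool_pos: [0.6004, -0.1175, 0.0129]
contact_force: [-1.2, -4.1, 0.3]
```

```bash
python3 -c "
from h import *
f=grab('scene'); a=cv2.cvtColor(cv2.imread('pics/scene0.png'),cv2.COLOR_BGR2GRAY); b=cv2.cvtColor(f['img'],cv2.COLOR_RGB2GRAY)
t=a[168:196,318:346]
for im in(a,b):
    r=cv2.matchTemplate(im[160:204,308:356],t,cv2.TM_SQDIFF_NORMED); print(cv2.minMaxLoc(r)[0],cv2.minMaxLoc(r)[2])
k=lambda im:(lambda h:np.array(np.nonzero((h[...,0]>15)&(h[...,0]<24)&(h[...,1]>140)&(h[...,2]>110))))(cv2.cvtColor(im,cv2.COLOR_RGB2HSV)[172:186,318:332])
for im in(cv2.imread('pics/scene0.png')[:,:,::-1].copy(),f['img']): p=k(im); print('knob',p.shape[1],p.mean(1))
cv2.imwrite('pics/s4.png',cv2.resize(np.hstack([cv2.imread('pics/scene0.png')[160:200,300:350],f['img'][160:200,300:350,::-1]]),None,fx=8,fy=8,interpolation=cv2.INTER_CUBIC))"
```

```text
1.2725330661648017e-16 (10, 8)
0.024031804874539375 (10, 8)
knob 11 [6.90909091 7.63636364]
knob 12 [7.  7.5]
```

View pics/s4.png

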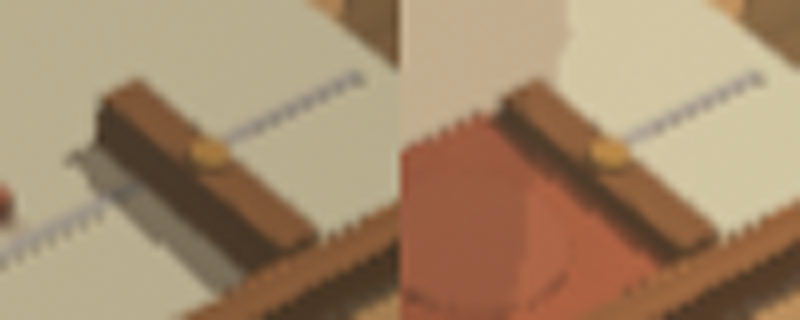

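The side-by-side shows the block's knob at the same place in both, (210,153) and (610,153), so it hasn't moved. The tile is within a millimetre or so of it, and I carry on in finer steps.

```bash

python3 -m pendant '[[0.5,[0.005,0,0],0],[0.5,[0.005,0,0],0]]'|sed -n '2p;4p'
python3 -m pendant '[[0.5,[0.005,0,0],0],[0.5,[0.005,0,0],0]]'|sed -n '2p;4p'
```

```text
tool_pos: [0.6004, -0.1175, 0.013]
contact_force: [-0.7, -5.4, -0.8]
tool_pos: [0.6004, -0.1174, 0.013]
contact_force: [-0.9, -8.0, -0.1]
```

```bash

python3 -m pendant '[[0.5,[0.005,0,0],0],[0.5,[0.005,0,0],0]]'|sed -n '2p;4p'
python3 -m pendant '[[0.5,[0.005,0,0],0],[0.5,[0.005,0,0],0]]'|sed -n '2p;4p'
```

```text
tool_pos: [0.6004, -0.1174, 0.013]
contact_force: [-1.0, -8.5, -1.7]
tool_pos: [0.6004, -0.1174, 0.013]
contact_force: [-1.1, -11.6, -0.6]
```

```bash

python3 -m pendant '[[0.5,[-0.05,0,0],0],[0.5,[-0.15,0,0],0],[0.5,[-0.15,0,-0.4],0],[0.5,[-0.15,0,-0.8],0],[0.5,[-0.15,0,-1],0],[0.5,[-0.15,0,-1],0]]'|sed -n '2p;4p'
python3 -m pendant '[[0.5,[0.3,0.2,-0.2],-0.047],[0.5,[0.5,0.4,-0.4],-0.094],[0.5,[0.5,0.6,-0.6],-0.141],[0.5,[0.5,0.9,-0.6],-0.188],[0.5,[0.5,1,-0.6],-0.235],[0.5,[0.5,1,-0.6],-0.282],[0.5,[0.5,1,-0.6],-0.329],[0.5,[0.5,1,-0.6],-0.376],[0.5,[0.5,1,-0.6],-0.423],[0.5,[0.5,1,-0.6],-0.47]]'|sed -n '2,4p'
python3 - <<'E'
from h import *
to(.48,.02,.2)
for n in("top","wrist"):
    f=grab(n)
    for t in tiles(f):
        if t[1][0]>300: print(n,*t)
    cv2.imwrite(f"pics/{n}5.png",f["img"][:,:,::-1])
E
```

```text
tool_pos: [0.6035, -0.1341, 0.1391]
contact_force: [-0.2, 0.3, 0.5]
tool_pos: [0.7205, -0.0749, 0.2027]
tool_rot: [-0.001, 0.053, 0.999, 0.001]
contact_force: [0.4, -0.1, 0.6]
t 27.15 pos [ 0.7205 -0.0749  0.2027] yaw 173.95 F [ 0.4 -0.1  0.6] -> shift [2.076 0.575 0.03 ] roll -0.028
top [215. 172.] [603.3 110.7] [135.4 103.5] 88.5
wrist [349.  48.] [602.7  37.4] [287.5  95.7] 88.7
```

View pics/wrist5.png

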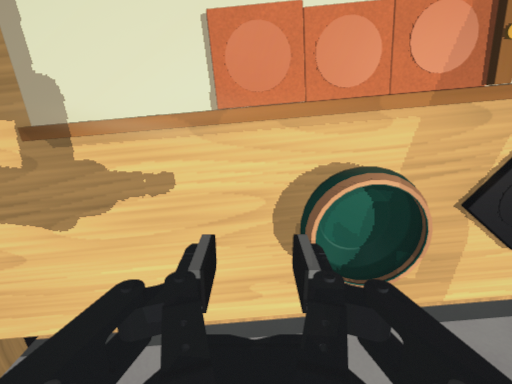

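The wrist view shows the row (215–490, 0–108) flush on the lip and against the block, with its length measured at 287.5 mm against 288 expected. I'll still give each tile one gentle confirming press towards the lip.

```bash

python3 -m pendant '[[0.5,[0.4,0,0],-0.028],[0.5,[0.8,0,0],-0.028],[0.5,[1,0.2,0],-0.028],[0.5,[1,0.2,0],-0.028]]'|sed -n '2p'
python3 -m pendant '[[0.5,[0.4,0,0],0],[0.5,[0.8,0,0],0],[0.5,[0.9,0,0.4],0],[0.5,[0.9,0,0.8],0],[0.5,[0.9,0,1],0],[0.5,[0.9,0,1],0]]'|sed -n '2p'
python3 -c "from h import *; to(.52,-.0585,.013)"
```

```text
tool_pos: [0.6017, -0.0357, 0.2035]
tool_pos: [0.4932, -0.0348, 0.0801]
t 28.25 pos [ 0.4932 -0.0348  0.0801] yaw 178.49 F [-0.1  0.1 -1. ] -> shift [-0.233 -0.192  0.556] roll -0.0028
```

```bash

python3 -m pendant '[[0.5,[0,-0.19,0],-0.0028],[0.5,[0,-0.19,0.3],-0.0028],[0.5,[-0.1,-0.19,0.5],-0.0028],[0.5,[-0.23,-0.19,0.55],-0.0028],[0.5,[-0.23,-0.19,0.56],-0.0028],[0.5,[-0.23,-0.19,0.56],-0.0028]]'|sed -n '2p;4p'
python3 -c "from h import *; to(.5395,-.0585,.013)"
```

```text
tool_pos: [0.525, -0.0593, 0.0191]
contact_force: [-0.5, 0.5, 0.2]
t 28.85 pos [ 0.525  -0.0593  0.0191] yaw 179.1 F [-0.5  0.5  0.2] -> shift [-0.121  0.008  0.051] roll 0.0005
```

```bash

python3 -m pendant '[[0.5,[0,0,0.05],0],[0.5,[-0.03,0,0.05],0],[0.5,[-0.06,0,0.05],0],[0.5,[-0.09,0,0.05],0],[0.5,[-0.1,0,0.05],0],[0.5,[-0.11,0,0.05],0]]'|sed -n '2p;4p'
python3 -m pendant '[[0.5,[-0.01,0,0],0],[0.5,[-0.02,0,0],0]]'|sed -n '2p;4p'
python3 -m pendant '[[0.5,[-0.005,0,0],0],[0.5,[-0.01,0,0],0]]'|sed -n '2p;4p'
```

```text
tool_pos: [0.5371, -0.059, 0.0119]
contact_force: [0.7, 0.0, 0.4]
tool_pos: [0.5393, -0.0591, 0.0117]
contact_force: [0.1, -0.6, 0.3]
tool_pos: [0.5404, -0.0591, 0.0117]
contact_force: [-0.2, 0.1, 0.5]
```

```bash

python3 -m pendant '[[0.5,[-0.006,0,0],0],[0.5,[-0.012,0,0],0]]'|sed -n '2p;4p'
python3 -m pendant '[[0.5,[-0.008,0,0],0],[0.5,[-0.008,0,0],0]]'|sed -n '2p;4p'
python3 -c "from h import *; to(.5478,.0345,.013)"
```

```text
tool_pos: [0.5411, -0.0591, 0.0115]
contact_force: [-6.0, -1.5, 4.4]
tool_pos: [0.541, -0.0591, 0.0113]
contact_force: [-7.0, -1.3, 5.8]
t 30.25 pos [ 0.541  -0.0591  0.0113] yaw 179.15 F [-7.  -1.3  5.8] -> shift [-0.045  0.781 -0.014] roll 0.0008
```

```bash

python3 -m pendant '[[0.5,[0.1,0,0],0],[0.5,[0.15,0,0],0],[0.5,[0.15,0.4,0],0],[0.5,[0.15,0.78,0],0],[0.5,[0.1,0.78,0],0],[0.5,[0.06,0.78,0],0],[0.5,[0.02,0.78,0],0],[0.5,[-0.01,0.78,0],0],[0.5,[-0.03,0.78,0],0],[0.5,[-0.04,0.78,0],0]]'|sed -n '2p;4p'
python3 -m pendant '[[0.5,[-0.006,0,0],0],[0.5,[-0.012,0,0],0]]'|sed -n '2p;4p'
python3 -c "from h import *; to(.5488,.0345,.013)"
```

```text
tool_pos: [0.5487, 0.0335, 0.0115]
contact_force: [-3.7, 0.1, 2.3]
tool_pos: [0.5487, 0.0338, 0.0111]
contact_force: [-7.3, -1.9, 4.1]
t 31.45 pos [0.5487 0.0338 0.0111] yaw 179.12 F [-7.3 -1.9  4.1] -> shift [-0.001  0.005 -0.016] roll 0.0007
```

```bash

python3 -m pendant '[[0.5,[0.15,0,0],0],[0.5,[0.3,0,0],0],[0.5,[0.3,0.4,0],0],[0.5,[0.3,0.78,0],0],[0.5,[0.26,0.78,0],0],[0.5,[0.22,0.78,0],0],[0.5,[0.18,0.78,0],0],[0.5,[0.15,0.78,0],0],[0.5,[0.13,0.78,0],0],[0.5,[0.12,0.78,0],0]]'|sed -n '2p;4p'
python3 -m pendant '[[0.5,[-0.006,0,0],0],[0.5,[-0.012,0,0],0]]'|sed -n '2p;4p'
python3 -c "from h import *; to(.5385,.130,.013)"
```

```text
tool_pos: [0.5379, 0.1274, 0.0117]
contact_force: [0.3, 0.9, 0.4]
tool_pos: [0.5383, 0.1278, 0.0115]
contact_force: [-2.9, -1.2, 1.3]
t 32.65 pos [0.5383 0.1278 0.0115] yaw 179.11 F [-2.9 -1.2  1.3] -> shift [-0.002  0.019 -0.013] roll 0.0006
```

All three tiles meet the fingers within about 0.2 mm of the predicted flush positions. One last nudge, then retract and check from above.

```bash

python3 -m pendant '[[0.5,[-0.008,0,0],0],[0.5,[-0.012,0,0],0]]'|sed -n '2p;4p'
python3 -m pendant '[[0.5,[0.1,0,0],0],[0.5,[0.3,0,0],0],[0.5,[0.4,0,-0.4],0],[0.5,[0.6,0,-0.8],0],[0.5,[0.8,0,-1],0],[0.5,[1,0,-1],0],[0.5,[1,0,-1],0]]'|sed -n '2p;4p'
python3 - <<'E'
from h import *
to(.4,.04,.2)
f=grab("wrist")
for t in tiles(f): print(*t)
g=grab("scene")
i=np.hstack([f["img"][:,:,::-1][130:384],g["img"][:,:,::-1][130:384]])
cv2.imwrite("pics/w6.png",cv2.resize(i,(800,198)) if 0 else np.vstack([f["img"][130:384,:,::-1],cv2.resize(g["img"][130:260,190:380,::-1],(512,340))]))
E
```

```text
tool_pos: [0.5384, 0.1279, 0.0112]
contact_force: [-7.9, -2.2, 4.3]
tool_pos: [0.4189, 0.1303, 0.1325]
contact_force: [0.5, -0.4, -0.9]
t 33.55 pos [0.4189 0.1303 0.1325] yaw 179.2 F [ 0.5 -0.4 -0.9] -> shift [ 0.145 -0.755 -0.564] roll 0.0011
[147. 359.] [624.4   6.9] [29.9 79.3] 53.7
[ 57. 318.] [560.7 -89.8] [31.3 63.9] 38.7
[253. 320.] [572.6 126.4] [107.9  46.1] 89.1
```

View pics/w6.png

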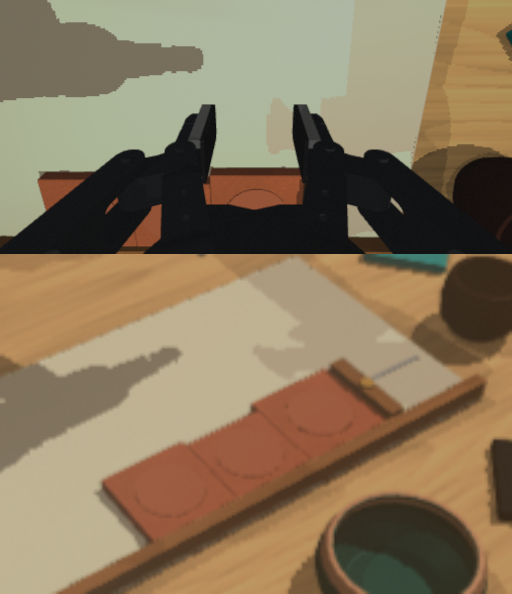

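The scene half shows the three tiles in a closed row along the lip, at (175,490), (250,445) and (320,405), tight to the block. The robot is clear, so I hand in.

```bash
python3 -c "
from plant import manip
print(manip.job_done())"
```

```text
the job is handed in; nothing more can be done
None
```

The three tiles lie in one closed row, flush against the lip and snug to the end block. The block has not visibly moved and no push went above about 20 N. I handed the job in after about 34 s of robot time; no verdict came back.

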